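# Rebuild the two-tier craft carousel

### The job

Put the craft carousel back together: slide the loose aluminium spacer tube down over the carousel's upright steel column until it stands on the red hub, then slide the loose tray down over the same column by its red centre sleeve until it sits level on the spacer. Keep hold of each part until it has landed rather than letting it drop, and leave the mug, the glue gun and the cardboard drum where they are.

Things in the scene. Friction and masses are not known exactly. Their poses are not given: they have to be found in the camera images.
- carousel: Craft carousel, fixed to the table: grey foot 150 mm across, on it a freely turning white lower tray, 200 mm across, rim 46 mm above the table, holding pots and corks no higher than 54 mm. In its middle a red hub, flat top 44 mm across and 45 mm above the table, carrying an upright polished steel column 20 mm in diameter. Origin: on the column's axis at table height, z up.
- seat (a point): Point on the column's axis at the flat top of the red hub, 45 mm above the table, where the spacer must stand.
- column_top (a point): Centre of the column's tip, 130 mm above the table, 85 mm above the seat; the tip is rounded over its last 6 mm. When the spacer is home the column stands 30 mm out of it.
- spacer: Loose aluminium tube standing upright on the table: outside 34 mm, bore 24 mm (2 mm of play all round the column), 55 mm long, about 70 g. Origin: centre of its lower end; z up along the tube; it has no front.
- spacer_top (a point): Centre of the spacer's upper end, 55 mm above its lower end. Grip the tube across its outside close to this end (tool centre about 8 mm below it): held lower, the column would meet the palm before the spacer is home.
- tray: Loose white round tray lying level on the table: 192 mm across, rim 28 mm high, floor 4 mm thick, about 240 g. A red sleeve, outside 36 mm, bore 24 mm, open at both ends, rises through its centre from flush with the underside to 45 mm. Origin: centre of the underside, z up. When home, the underside lies 100 mm above the table.
- sleeve_top (a point): Centre of the sleeve's upper end, 45 mm above the tray's underside. Hold the tray by the sleeve, from above. When home, the column's tip is 15 mm below this point, inside the sleeve.
- mug: White mug, 80 mm across, 95 mm high, to be left alone. Origin: centre of its underside.
- glue_gun: Blue glue gun lying on its side, about 190 mm long and 32 mm high, to be left alone. Origin: under the middle of its barrel.
- drum: Open cardboard drum 140 mm across on a red disc 176 mm across, 128 mm high in all, to be left alone. Origin: centre of its underside.
Things that resemble listed ones, but are neither listed nor needed, are in the scene too. Of the things like the tray, leave any that is green or orange; of the rest the larger one is meant.

How it is judged:
By the outcome, as a careful person would: the job done as asked, in the order asked, and still so for the second after the job is handed in, with the robot touching nothing.
It also fails if it takes over 72 s, if anything falls off the work surface, if the arm or the gripper's body presses on something with over 40 N, if the wrist force passes 120 N, or if a joint passes its speed limit or range.

### The arm

A 7-joint arm with a two-finger parallel gripper is mounted at the origin on the work surface. World frame = base frame: x ahead of the robot, y to its left, z up, the work surface at z = 0. Lengths are in m, angles in rad, forces in N, time in s.
With the tool pointing down it reaches from about 0.4 to 0.875 m from the base axis. Payload 19.3 kg.
Tool frame: the origin (TCP) lies between the finger pads, 19 mm behind the fingertips; this is the grasp point; z points along the fingers, y is the line along which they close (so a half turn about z gives the same grasp; the last joint's range is limited). The gripper opens to 85 mm and grips with 20 to 120 N. Pads are 22 mm wide; open, the fingers measure 114 mm over their backs; the gripper's body (76 mm by 85 mm) begins 54 mm behind the grasp point. The pads swing forward as they close: fully open they stand 13 mm farther back than shut.
Start: joints at [-1.416, 0.521, -0.036, 1.599, 0.021, 1.021, -0.113], TCP at [0.139, 0.609, 0.25] pointing down, gripper open.
Joint ranges: [-2.91, 2.91], [-0.3, 2.13], [-1.5, 1.42], [0.17, 2.43], [-1.26, 4.41], [0.16, 1.93], [-2.52, 2.52]. Speed limits (rad/s): [1.89, 1.89, 2.39, 2.39, 3.01, 3.01, 3.01].

### API

Orientations are given as a unit quaternion [x, y, z, w].
In Python, from bench import ctrl gives the robot as it stands. The module is installed in compiled form; this text tells all that it offers.
- The arm moves only by the shell command python3 -m inch 'ROWS' [FORCE]. ROWS is JSON, a list of rows, each an object with "offset": the shift along the tool's x, y, z in mm, a list of three; "roll": the turn about the tool's z in degrees; "claw": the opening, from -1 (shut) to 1 (fully open). A call has 1 to 5 rows; each row is the pose to reach, as a shift and turn from the pose commanded when the call began, along the tool's axes at that moment; what a row does not reach only later rows make up. A row lasts 1/8 s, in which the tool goes at most 62.5 mm and 10.7 degrees, less where a joint would pass 70% of its speed; a pose out of reach is approached as far as the arm can. A call with a gripper value outside its range is refused whole. The fingers move at their own pace and stop on an object; FORCE is the grip in N (left out, the last holds). Time passes only in rows, so rows that repeat a pose let the fingers close. It gives the time, the measured TCP pose, the force, the opening and the grip force at its end, in the units of the state.
- ctrl.get_state(): the state, without advancing time (a new reading comes with each control period).
- ctrl.camera(name): name is "scene" or "side" or "wrist"; returns the picture (400x640x3 uint8, red, green, blue); there is no depth.
- ctrl.calibration(name): a dict with "fx", "fy", "cx", "cy" (pixels), "eye" and "orientation" of the camera in the world. Camera axes: x right, y down, z forward; pixel columns grow to the right and rows downward; lengths in m; the calibration is good to about 2 mm. A picture is of the moment at which its call begins: read the wrist's pose just before it. calibration takes no time and is no camera call; for the wrist camera it gives the pose at the moment of the call.
- ctrl.finish_job(): hands the job in; it is judged then, once.
The state is a dict: "time_s": time; "joints": joint angles; "qd": joint speeds; "joint_torque": joint torques, N m; "eef_pos": TCP position; "tool_rot": TCP orientation; "contact_force": force on the tool from outside, world axes, zero at the start; "ft_torque": the same for the moment, N m; "finger_gap": opening from 0.0 (shut) to 1.0 (fully open); "grasp_force": force on a finger pad.
Only numpy, scipy, OpenCV 4.12 (cv2) and the standard library are available. Lean on these libraries where they do the work, as an engineer would, in place of code of your own. Each camera call takes 0.05 s, during which the arm holds its last target. There are 200 camera calls.

## Working session

There is one attempt and no reset: what is moved stays moved. The work goes in short steps, Python scripts to look and compute and a shell command to move; the robot and the scene stay as the last step left them, time stands still between calls to the robot, and variables do not carry over. Pictures are saved under pics/ and viewed, at most 12 in all, crops included, and the job is handed in when it is done.

```bash
mkdir -p pics
cat > h.py <<'E'
import numpy as np, cv2
from scipy.spatial.transform import Rotation as R
from bench import ctrl
def ray(c,u,v):
    M=R.from_quat(c["orientation"]).as_matrix()
    d=M@np.array([(u-c["cx"])/c["fx"],(v-c["cy"])/c["fy"],1.0]); return np.array(c["eye"]),d
def onz(c,u,v,z):
    e,d=ray(c,u,v); return e+d*(z-e[2])/d[2]
def proj(c,p):
    q=R.from_quat(c["orientation"]).as_matrix().T@(np.array(p)-np.array(c["eye"]))
    return c["fx"]*q[0]/q[2]+c["cx"], c["fy"]*q[1]/q[2]+c["cy"]
def snap(n,f):
    c=ctrl.calibration(n); im=np.array(ctrl.camera(n)); cv2.imwrite(f"pics/{f}.png",im[:,:,::-1]); return c,im
def tool(dw):  # world delta (m) -> tool mm
    s=ctrl.get_state(); return R.from_quat(s["tool_rot"]).inv().apply(dw)*1000
E
python3 - <<'E'
from h import *
for n in("scene","side","wrist"):
    c,im=snap(n,n+"0"); print(n,{k:np.round(v,3).tolist() for k,v in c.items()})
s=ctrl.get_state(); print(s)
a=cv2.imread("pics/scene0.png");b=cv2.imread("pics/side0.png")
E
```

```text
scene {'fx': 504.685, 'fy': 504.685, 'cx': 318.353, 'cy': 201.633, 'eye': [1.538, -0.711, 1.365], 'orientation': [0.807, 0.457, -0.185, -0.326]}
side {'fx': 455.708, 'fy': 455.708, 'cx': 314.432, 'cy': 199.362, 'eye': [0.365, -1.214, 0.828], 'orientation': [0.87, -0.052, 0.023, -0.49]}
wrist {'fx': 307.634, 'fy': 307.634, 'cx': 322.204, 'cy': 202.264, 'eye': [0.071, 0.625, 0.374], 'orientation': [0.774, 0.617, 0.088, 0.111]}
{'time_s': 0.15, 'joints': array([-1.41619876,  0.52183928, -0.03630519,  1.59981587,  0.02120322,
        1.02109525, -0.11275598]), 'qd': array([-2.51491080e-05, -6.57977117e-04, -2.19535733e-04, -2.90808347e-03,
        1.28764978e-03, -1.64221736e-03,  1.17716690e-03]), 'joint_torque': array([ 3.28850831e-03, -9.27395225e+01,  1.98112562e+00, -3.70062590e+01,
        1.80226041e-02,  6.33764517e-03,  3.41568045e-05]), 'eef_pos': array([0.13931107, 0.60906711, 0.24960367]), 'tool_rot': array([ 1.12155805e-01,  9.93690559e-01, -3.86232861e-04, -1.16659505e-05]), 'contact_force': array([ 0.529162  , -0.20572973,  0.52848406]), 'ft_torque': array([-0.01646251, -0.01222548, -0.04205787]), 'grasp_force': 0.0, 'finger_gap': 1.00441997499361}
```

View pics/scene0.png

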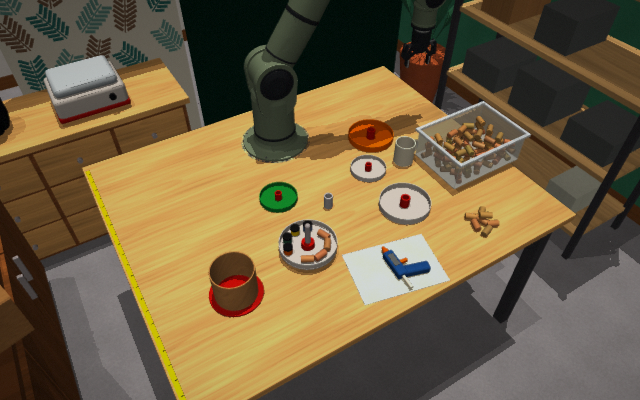

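View pics/side0.png

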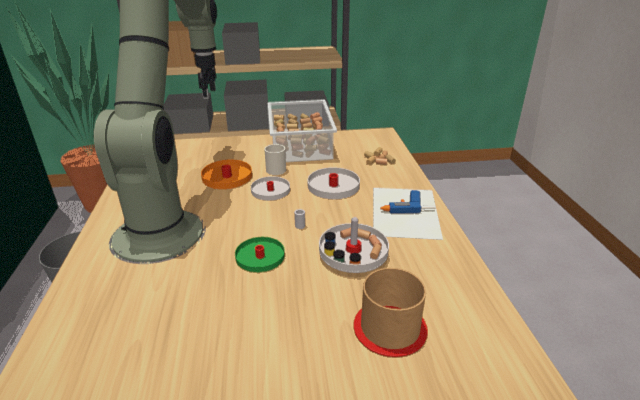

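The scene view shows these candidates:
- **Trays:** white at (405,203), a smaller white one at (368,168), green at (278,197) and orange at (371,135). The larger white one at (405,203) fits the description.
- **Spacer:** the small grey tube at (328,201).
- **Carousel:** at (308,245), with its column tip near (308,224).

In the side view they are at (333,182), (300,219) and (354,245).

```bash
cat > m.py <<'E'
from h import *
a=cv2.imread("pics/scene0.png");b=cv2.imread("pics/side0.png")
ca,cb=ctrl.calibration("scene"),ctrl.calibration("side")
def red(im,x0,y0,x1,y1):
    r=im[y0:y1,x0:x1].astype(int); m=((r[:,:,2]>90)&(r[:,:,1]<60)&(r[:,:,0]<60)).astype(np.uint8)
    ys,xs=np.nonzero(m); return xs.mean()+x0,ys.mean()+y0,xs.min()+x0,xs.max()+x0,ys.min()+y0,ys.max()+y0
for n,(im,c,boxes) in {"scene":(a,ca,dict(big=(390,190,420,215),small=(358,158,378,178))),"side":(b,cb,dict(big=(322,170,345,192),small=(262,178,278,194)))}.items():
    for k,bx in boxes.items():
        r=red(im,*bx); print(n,k,np.round(r,1),np.round(onz(c,r[0],r[1],.0265),4))
def white(im,c,seed,box):
    x0,y0,x1,y1=box; hsv=cv2.cvtColor(im,cv2.COLOR_BGR2HSV)[y0:y1,x0:x1]
    m=((hsv[:,:,1]<60)&(hsv[:,:,2]>90)).astype(np.uint8)
    cs,_=cv2.findContours(m,cv2.RETR_EXTERNAL,cv2.CHAIN_APPROX_NONE); k=max(cs,key=cv2.contourArea)
    x,y,w,h=cv2.boundingRect(k); return x+x0,y+y0,w,h
for n,im,c,bs in(("scene",a,ca,[(370,175,440,230),(345,152,391,185),(320,190,336,214)]),("side",b,cb,[(300,163,366,200),(246,174,296,202),(290,205,310,232)])):
    for bx in bs:
        x,y,w,h=white(im,c,0,bx); print(n,"bbox",x,y,w,h,"width mm",np.linalg.norm(onz(c,x,y+h/2,.02)-onz(c,x+w,y+h/2,.02))*1000, "ctr@.0275",onz(c,x+w/2,y+h/2,.0275).round(4))
cr=[cv2.resize(a[180:280,265:440],None,fx=4,fy=4)[:, :700],cv2.resize(b[160:275,285:395],None,fx=4,fy=4)]
cv2.imwrite("pics/crop1.png",cv2.resize(a[150:275,265:440],None,fx=4.5,fy=4.5,interpolation=cv2.INTER_CUBIC))
cv2.imwrite("pics/crop2.png",cv2.resize(b[160:275,285:395],None,fx=5,fy=5,interpolation=cv2.INTER_CUBIC))
E
python3 m.py
```

```text
scene big [405.  198.9 400.  409.  194.  207. ] [0.5806 0.2388 0.0265]
scene small [367.8 165.5 365.  370.  162.  171. ] [0.3571 0.2267 0.0265]
side big [333.4 179.8 330.  337.  174.  186. ] [0.5893 0.2256 0.0265]
side small [270.  185.8 267.  273.  181.  190. ] [0.3587 0.2121 0.0265]
scene bbox 379 183 52 41 width mm 192.13500054254044 ctr@.0275 [0.6003 0.2234 0.0275]
scene bbox 351 155 35 27 width mm 138.5995262183491 ctr@.0275 [0.3741 0.2181 0.0275]
scene bbox 324 193 9 7 width mm 33.70802939611589 ctr@.0275 [0.4249 0.0014 0.0275]
side bbox 308 168 52 31 width mm 188.07930801323906 ctr@.0275 [0.5873 0.1966 0.0275]
side bbox 251 177 39 23 width mm 139.23663627957825 ctr@.0275 [0.3599 0.1905 0.0275]
side bbox 294 209 11 20 width mm 35.12842317792304 ctr@.0275 [ 0.445  -0.0158  0.0275]
```

View pics/crop1.png

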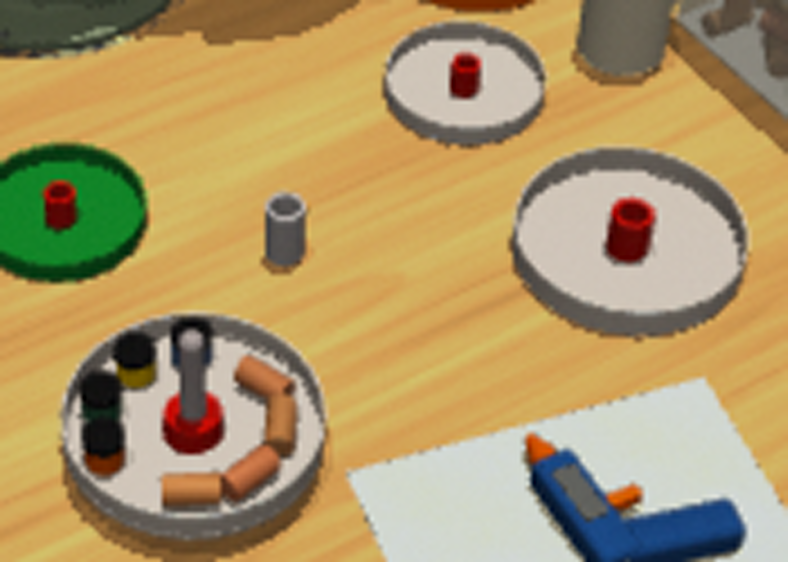

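View pics/crop2.png

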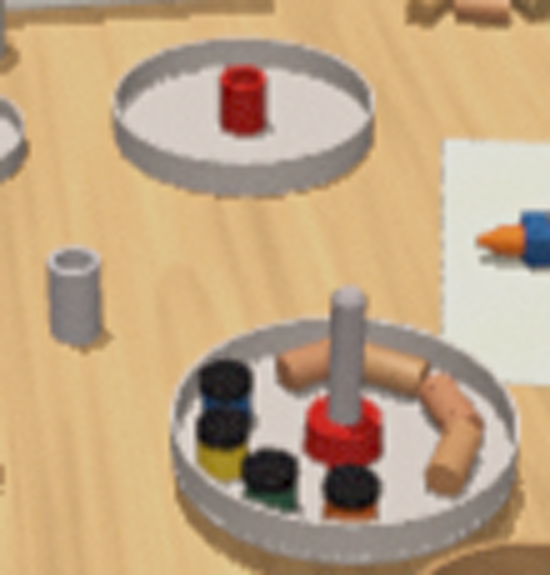

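The crops confirm the choice: the larger white tray measures about 190 mm across and the other white one about 139 mm. I read these centres:

| Point | Scene | Side |
|---|---|---|
| Spacer top | (328.6,194.9) | (300,212) |
| Sleeve top | (405.7,196) | (333.6,175) |
| Column tip | (307.4,223.6) | (354.6,218) |

Run:
```python
from h import *
ca,cb=ctrl.calibration("scene"),ctrl.calibration("side")
def tri(p,q):
    A=np.zeros((3,3));v=np.zeros(3)
    for c,(x,y) in((ca,p),(cb,q)):
        e,d=ray(c,x,y);d/=np.linalg.norm(d);P=np.eye(3)-np.outer(d,d);A+=P;v+=P@e
    return np.linalg.solve(A,v)
for n,p,q,z in(("spacer",(328.6,194.9),(300,212),.055),("sleeve",(405.7,196),(333.6,175),.045),("tip",(307.4,223.6),(354.6,218),.128),("hub",(307.9,241.6),(354,243.4),.045)):
    print(n,tri(p,q).round(4),onz(ca,*p,z).round(4),onz(cb,*q,z).round(4), np.hypot(*tri(p,q)[:2]).round(3))
c=ctrl.calibration("wrist")
s=ctrl.get_state();T=R.from_quat(s["tool_rot"]);print(T.as_matrix().round(3)); print(T.inv().apply(np.array(c["eye"])-s["eef_pos"]), (T.inv()*R.from_quat(c["orientation"])).as_matrix().round(3))
```

```text
spacer [ 0.4454 -0.012   0.0552] [ 0.441  -0.0086  0.055 ] [ 0.4472 -0.0179  0.055 ] 0.446
sleeve [0.5887 0.2319 0.0467] [0.5834 0.237  0.045 ] [0.5904 0.2282 0.045 ] 0.633
tip [ 0.5847 -0.1809  0.1312] [ 0.579 -0.177  0.128] [ 0.5867 -0.1809  0.128 ] 0.612
hub [ 0.5866 -0.1815  0.0432] [ 0.5858 -0.1805  0.045 ] [ 0.5868 -0.1868  0.045 ] 0.614
[[-0.975  0.223 -0.   ]
 [ 0.223  0.975 -0.001]
 [-0.    -0.001 -1.   ]]
[ 0.07062883  0.00025464 -0.12440446] [[-0.001 -0.96  -0.279]
 [ 1.    -0.    -0.   ]
 [ 0.    -0.279  0.96 ]]
```

Triangulated heights agree with the given sizes (55, 45 and 130 mm). I'm going over to above the spacer.

```bash
python3 -m inch '[{"offset":[-53,-27,0],"roll":0,"claw":1},{"offset":[-107,-54,0],"roll":0,"claw":1},{"offset":[-160,-82,0],"roll":0,"claw":1},{"offset":[-214,-109,0],"roll":0,"claw":1},{"offset":[-267,-136,0],"roll":0,"claw":1}]' && python3 -m inch '[{"offset":[-21,-50,6],"roll":0,"claw":1},{"offset":[-42,-100,12],"roll":0,"claw":1},{"offset":[-63,-150,18],"roll":0,"claw":1},{"offset":[-85,-200,25],"roll":0,"claw":1},{"offset":[-85,-200,25],"roll":0,"claw":1}]' && python3 -m inch '[{"offset":[-21,-50,6],"roll":0,"claw":1},{"offset":[-42,-100,12],"roll":0,"claw":1},{"offset":[-63,-150,18],"roll":0,"claw":1},{"offset":[-85,-200,25],"roll":0,"claw":1},{"offset":[-85,-200,25],"roll":0,"claw":1}]'
python3 - <<'E'
from h import *
c,im=snap("wrist","w1"); s=ctrl.get_state(); print(s["eef_pos"],s["joints"].round(2)); print(proj(c,[.4454,-.012,.055]))
E
```

```text
time_s: 0.78
eef_pos: [0.3706, 0.4157, 0.25]
tool_rot: [0.112, 0.994, 0.0, 0.0]
contact_force: [1.2, -0.3, -0.2]
finger_gap: 1.0
grasp_force: 0.0
time_s: 1.4
eef_pos: [0.408, 0.1995, 0.2248]
tool_rot: [0.115, 0.993, -0.001, -0.0]
contact_force: [0.2, 1.2, -0.0]
finger_gap: 0.997
grasp_force: 0.0
time_s: 2.02
eef_pos: [0.446, -0.0138, 0.1996]
tool_rot: [0.115, 0.993, -0.001, -0.0]
contact_force: [0.7, 0.9, 0.1]
finger_gap: 1.0
grasp_force: 0.0
[ 0.44596065 -0.01166759  0.19978648] [-0.23  0.32  0.16  2.11 -0.07  0.72  1.31]
(np.float64(323.88945471837303), np.float64(193.05595200604148))
```

View pics/w1.png

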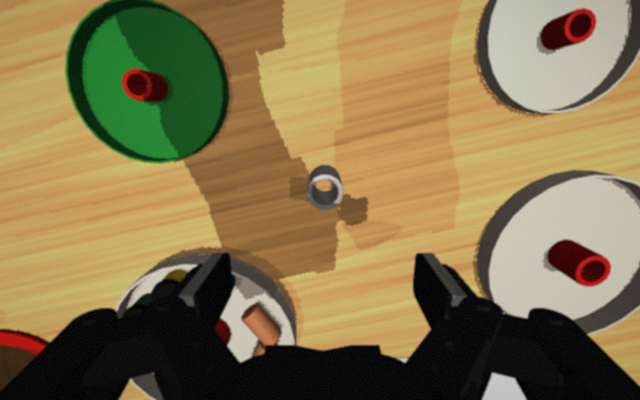

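Wrist view: the spacer's bright top ring is centred at (324.5,188), close to the predicted (324,193). The big tray's sleeve top is at (593,270), and the fingers clear everything.

Run:
```python
from h import *
c=ctrl.calibration("wrist"); s=ctrl.get_state()
im=cv2.imread("pics/w1.png"); hsv=cv2.cvtColor(im,cv2.COLOR_BGR2HSV)[160:215,300:350]
m=((hsv[:,:,1]<70)).astype(np.uint8); cs,_=cv2.findContours(m,0,1); k=max(cs,key=cv2.contourArea); print(cv2.boundingRect(k))
print(cv2.minEnclosingCircle(k))
for p in((324.5,188),): 
    P=onz(c,*p,.055); print(P,tool(P+[0,0,-.008]-s["eef_pos"]))
print(onz(c,593,270,.045)); print(im[150:215:3,324])
```

```text
(7, 6, 36, 43)
((24.07805824279785, 27.10900115966797), 21.499414443969727)
[ 0.44091356 -0.00816755  0.055     ] [  5.64497103   2.31658174 152.78809182]
[0.58743288 0.23635509 0.045     ]
[[102 173 204]
 [103 174 205]
 [107 180 205]
 [101 170 204]
 [102 173 207]
 [ 77 106 125]
 [ 67  69  73]
 [ 68  72  75]
 [131 134 135]
 [202 205 204]
 [100 150 195]
 [ 92 157 205]
 [ 85 144 194]
 [ 89 151 201]
 [ 68  75  83]
 [ 66  70  74]
 [ 63  68  71]
 [ 57  60  62]
 [ 65  71  72]
 [ 88  93  96]
 [ 67 100 131]
 [ 59 105 144]]
```

```bash
python3 -m inch '[{"offset":[2,1,50],"roll":0,"claw":1},{"offset":[2,1,90],"roll":0,"claw":1},{"offset":[2,1,125],"roll":0,"claw":1},{"offset":[2,1,153],"roll":0,"claw":1},{"offset":[2,1,153],"roll":0,"claw":1}]' && python3 -m inch '[{"offset":[0,0,0],"roll":0,"claw":-1},{"offset":[0,0,0],"roll":0,"claw":-1},{"offset":[0,0,0],"roll":0,"claw":-1},{"offset":[0,0,0],"roll":0,"claw":-1},{"offset":[0,0,0],"roll":0,"claw":-1}]' 40 && python3 -m inch '[{"offset":[0,0,0],"roll":0,"claw":-1},{"offset":[0,0,0],"roll":0,"claw":-1},{"offset":[0,0,0],"roll":0,"claw":-1}]'
```

```text
time_s: 2.7
eef_pos: [0.4432, -0.0079, 0.0458]
tool_rot: [0.111, 0.994, -0.0, -0.002]
contact_force: [0.2, 0.8, 0.5]
finger_gap: 0.999
grasp_force: 0.0
time_s: 3.32
eef_pos: [0.4446, -0.0091, 0.0479]
tool_rot: [0.112, 0.994, 0.0, 0.001]
contact_force: [-1.7, 1.2, 15.7]
finger_gap: 0.378
grasp_force: 38.3
time_s: 3.7
eef_pos: [0.4446, -0.0091, 0.0479]
tool_rot: [0.112, 0.994, 0.0, 0.001]
contact_force: [-1.5, 0.9, 14.9]
finger_gap: 0.376
grasp_force: 38.3
```

```bash
python3 -m inch '[{"offset":[0,0,-30],"roll":0,"claw":-1},{"offset":[0,0,-80],"roll":0,"claw":-1},{"offset":[0,0,-135],"roll":0,"claw":-1},{"offset":[0,0,-190],"roll":0,"claw":-1},{"offset":[0,0,-190],"roll":0,"claw":-1}]' && python3 -m inch '[{"offset":[-40,-22,0],"roll":0,"claw":-1},{"offset":[-90,-50,0],"roll":0,"claw":-1},{"offset":[-140,-78,0],"roll":0,"claw":-1},{"offset":[-185,-103,0],"roll":0,"claw":-1},{"offset":[-225,-125,0],"roll":0,"claw":-1}]' && python3 -m inch '[{"offset":[-21,-12,0],"roll":0,"claw":-1},{"offset":[-21,-12,0],"roll":0,"claw":-1},{"offset":[-21,-12,0],"roll":0,"claw":-1}]'
python3 - <<'E'
from h import *
c,im=snap("wrist","w2"); s=ctrl.get_state(); print(s["eef_pos"],s["joints"].round(2),s["finger_gap"]); print(proj(c,[.585,-.181,.13]))
P=s["eef_pos"]; z=R.from_quat(s["tool_rot"]).as_matrix()[:,2]; print(proj(c,P-z*.008),proj(c,P+z*.047))
E
```

```text
time_s: 4.32
eef_pos: [0.4456, -0.0091, 0.2408]
tool_rot: [0.112, 0.994, 0.001, 0.003]
contact_force: [-0.7, 0.4, -1.3]
finger_gap: 0.376
grasp_force: 40.8
time_s: 4.95
eef_pos: [0.6363, -0.1826, 0.2359]
tool_rot: [0.112, 0.994, 0.0, -0.001]
contact_force: [-0.3, 0.2, -0.5]
finger_gap: 0.375
grasp_force: 40.8
time_s: 5.32
eef_pos: [0.6528, -0.1971, 0.2363]
tool_rot: [0.112, 0.994, 0.0, -0.001]
contact_force: [0.1, -0.2, -0.3]
finger_gap: 0.374
grasp_force: 40.8
[ 0.65283884 -0.19690439  0.23668728] [ 0.07  0.64  0.22  1.46 -0.15  1.06  1.67] 0.37517197643383665
(np.float64(322.6011265279954), np.float64(114.40043110562821))
(np.float64(322.1033169485466), np.float64(285.36441396919275)) (np.float64(322.1434281325806), np.float64(235.86688445675128))
```

View pics/w2.png

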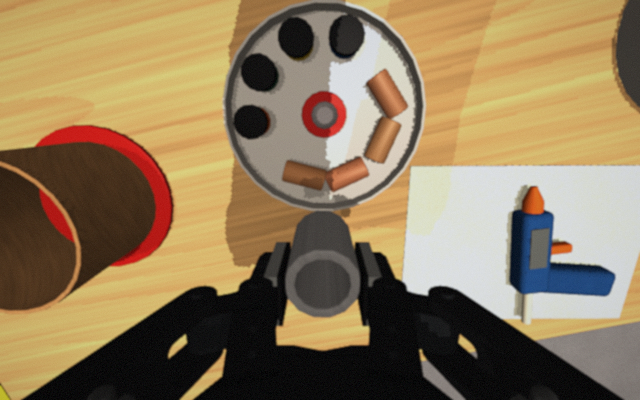

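Wrist view: the column tip is at (323,115), directly under the camera and within 1 px of the prediction. The held spacer's top ring is at about (323,283), upright between the pads, and I'll measure both precisely.

Run:
```python
from h import *
c=ctrl.calibration("wrist"); s=ctrl.get_state()
im=cv2.imread("pics/w2.png"); hsv=cv2.cvtColor(im,cv2.COLOR_BGR2HSV)
sub=im[85:145,295:350].astype(int)
red=((sub[:,:,2]>90)&(sub[:,:,1]<70)&(sub[:,:,0]<70)).astype(np.uint8)
cs,h=cv2.findContours(red,cv2.RETR_CCOMP,cv2.CHAIN_APPROX_NONE)
for i,k in enumerate(cs):
    if len(k)>12:
        (x,y),ax,_=cv2.fitEllipse(k); x+=295;y+=85; print("hub" if h[0][i][3]<0 else "column",x,y,ax,onz(c,x,y,.045).round(4),onz(c,x,y,.128).round(4))
g=cv2.cvtColor(im,cv2.COLOR_BGR2GRAY)
print("row283",g[283,280:366]); print("col323",g[205:325,323])
```

```text
hub 323.0165958404541 113.97576522827148 (42.08945846557617, 44.2155647277832) [ 0.5852 -0.1803  0.045 ] [ 0.5849 -0.1805  0.128 ]
column 324.14519119262695 114.60320472717285 (25.424009323120117, 27.221996307373047) [ 0.586  -0.1793  0.045 ] [ 0.5855 -0.1798  0.128 ]
row283 [  9  10   7  12  25  61  85  99  97  97  96  95  93  87  78  62  54  53
  57  57  57  60  60  60  61  59  61  61  61  62  60  62  64  62  61  64
  62  62  65  63  66  65  65  67  67  65  69  67  67  65  62  62  68  62
  64  60  58  62  56  62  62  63  64  60  58  58  57  58  49  52  69  87
  96 101  99  97  99  99  99  78  41  11   8   4  15  16]
col323 [ 73  75  81 110 136 122  87  64  62  66  67  65  64  67  66  64  65  67
  67  63  66  68  61  66  64  62  67  65  64  67  65  64  65  68  66  68
  68  65  64  65  67  67  66  67  73  89 102 106 104 103 102  98  97  94
  86  71  66  61  64  67  64  65  64  64  67  64  65  72  67  65  67  66
  63  68  65  66  64  66  67  65  67  66  64  63  64  66  66  68  65  60
  66  64  68  65  65  66  67  64  64  62  68  67  69  78  91 102 100  97
 100  95  93 106 140 172 182 187 186 187 186 184]
```

Run:
```python
from h import *
c=ctrl.calibration("wrist"); s=ctrl.get_state(); T=R.from_quat(s["tool_rot"]); P=s["eef_pos"]
X,Y,Z=T.as_matrix().T
for n,z in(("top",-.008),("bot",.047)):
    for dx in(-.002,0,.002):
        q=P+Z*z+X*dx; print(n,dx,"far",proj(c,q+X*.017)[1].round(1),"near",proj(c,q-X*.017)[1].round(1),"L/R",proj(c,q+Y*.017)[0].round(1),proj(c,q-Y*.017)[0].round(1))
g=cv2.cvtColor(cv2.imread("pics/w2.png"),cv2.COLOR_BGR2GRAY); print("row235",g[235,280:366])
C=np.array([.5852,-.1802,0]); print((T.inv().apply(C-P)*1000).round(1))
```

```text
top -0.002 far 252.7 near 322.6 L/R 361.2 282.0
top 0 far 248.3 near 318.8 L/R 361.4 281.9
top 0.002 far 243.8 near 314.9 L/R 361.6 281.7
bot -0.002 far 211.7 near 264.2 L/R 350.1 293.5
bot 0 far 208.5 near 261.3 L/R 350.2 293.4
bot 0.002 far 205.2 near 258.3 L/R 350.3 293.3
row235 [125 122 123 121 120 121 118 119 118 118 116 118 118 105  84  65  57  58
  67  66  63  65  64  62  59  62  64  65  70  69  65  67  65  66  64  66
  64  66  66  69  65  66  63  65  65  68  67  67  66  68  66  67  67  70
  65  66  65  67  65  66  64  65  63  64  62  65  64  58  61  79 127 173
 190 193 193 193 193 192 193 197 196 196 194 195 195 193]
[ 69.5   1.1 236.7]
```

```bash
python3 -m inch '[{"offset":[35,0,0],"roll":0,"claw":-1},{"offset":[70,1,0],"roll":0,"claw":-1},{"offset":[70,1,20],"roll":0,"claw":-1},{"offset":[70,1,45],"roll":0,"claw":-1},{"offset":[70,1,52],"roll":0,"claw":-1}]' && python3 -m inch '[{"offset":[0,0,2],"roll":0,"claw":-1},{"offset":[0,0,5],"roll":0,"claw":-1},{"offset":[0,0,8],"roll":0,"claw":-1},{"offset":[0,0,11],"roll":0,"claw":-1},{"offset":[0,0,14],"roll":0,"claw":-1}]'
python3 - <<'E'
from h import *
c1,a=snap("scene","s3");c2,b=snap("side","d3"); c3,w=snap("wrist","w3"); print(ctrl.get_state()["eef_pos"])
u=cv2.resize(a[185:285,260:360],(400,400),interpolation=cv2.INTER_CUBIC);v=cv2.resize(b[180:280,305:405],(400,400),interpolation=cv2.INTER_CUBIC)
cv2.imwrite("pics/j3.png",np.hstack([u,v])[:,:,::-1])
E
```

```text
time_s: 6.0
eef_pos: [0.5846, -0.1802, 0.1842]
tool_rot: [0.112, 0.994, 0.0, -0.001]
contact_force: [-0.5, 0.1, -0.4]
finger_gap: 0.375
grasp_force: 40.8
time_s: 6.62
eef_pos: [0.5854, -0.1811, 0.1709]
tool_rot: [0.112, 0.994, -0.0, 0.0]
contact_force: [-0.9, -1.0, -0.5]
finger_gap: 0.367
grasp_force: 40.8
[ 0.5852966  -0.18106909  0.17084529]
```

View pics/j3.png

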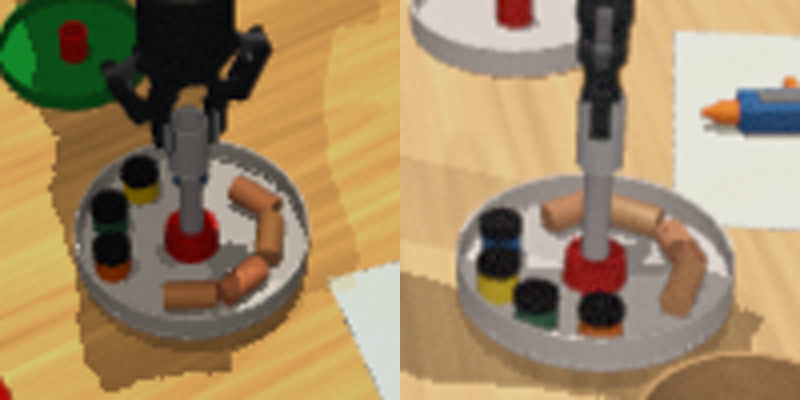

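Both halves of the picture show the tube centred on the column with its lower end at the tip, at (190,178) left and (600,170) right. There is no side force, so I'm continuing down.

```bash
python3 -m inch '[{"offset":[0,0,4],"roll":0,"claw":-1},{"offset":[0,0,8],"roll":0,"claw":-1},{"offset":[0,0,12],"roll":0,"claw":-1},{"offset":[0,0,16],"roll":0,"claw":-1},{"offset":[0,0,20],"roll":0,"claw":-1}]'
```

```text
time_s: 7.4
eef_pos: [0.5854, -0.1811, 0.1507]
tool_rot: [0.112, 0.994, 0.0, -0.0]
contact_force: [0.2, -0.6, -0.5]
finger_gap: 0.37
grasp_force: 40.8
```

```bash
python3 -m inch '[{"offset":[0,0,10],"roll":0,"claw":-1},{"offset":[0,0,20],"roll":0,"claw":-1},{"offset":[0,0,30],"roll":0,"claw":-1},{"offset":[0,0,40],"roll":0,"claw":-1},{"offset":[0,0,50],"roll":0,"claw":-1}]' && python3 -m inch '[{"offset":[0,0,2],"roll":0,"claw":-1},{"offset":[0,0,4],"roll":0,"claw":-1},{"offset":[0,0,4],"roll":0,"claw":-1}]'
```

```text
time_s: 8.02
eef_pos: [0.5853, -0.1811, 0.1003]
tool_rot: [0.112, 0.994, 0.0, -0.0]
contact_force: [0.2, 0.4, 0.3]
finger_gap: 0.373
grasp_force: 40.8
time_s: 8.4
eef_pos: [0.5855, -0.1811, 0.0972]
tool_rot: [0.112, 0.994, -0.0, 0.0]
contact_force: [1.1, -0.7, -0.5]
finger_gap: 0.375
grasp_force: 40.8
```

```bash
python3 -m inch '[{"offset":[0,0,1],"roll":0,"claw":-1},{"offset":[0,0,2],"roll":0,"claw":-1},{"offset":[0,0,3],"roll":0,"claw":-1},{"offset":[0,0,3],"roll":0,"claw":-1}]'; python3 -m inch '[{"offset":[0,0,1],"roll":0,"claw":-1},{"offset":[0,0,2],"roll":0,"claw":-1},{"offset":[0,0,2],"roll":0,"claw":-1}]'
```

```text
time_s: 8.9
eef_pos: [0.5853, -0.1811, 0.0939]
tool_rot: [0.112, 0.994, -0.0, -0.0]
contact_force: [0.7, -0.4, -0.5]
finger_gap: 0.372
grasp_force: 40.8
time_s: 9.28
eef_pos: [0.5856, -0.1812, 0.0929]
tool_rot: [0.112, 0.994, 0.0, 0.0]
contact_force: [-5.1, 2.1, 16.8]
finger_gap: 0.374
grasp_force: 42.6
```

Contact at 92.9 mm, where 92 mm was expected, so the spacer has landed. Releasing and retreating straight up, with the side and scene views to check.

```bash
python3 -m inch '[{"offset":[0,0,0],"roll":0,"claw":0.4},{"offset":[0,0,0],"roll":0,"claw":1},{"offset":[0,0,0],"roll":0,"claw":1},{"offset":[0,0,0],"roll":0,"claw":1},{"offset":[0,0,-5],"roll":0,"claw":1}]' && python3 -m inch '[{"offset":[0,0,-25],"roll":0,"claw":1},{"offset":[0,0,-60],"roll":0,"claw":1},{"offset":[0,0,-100],"roll":0,"claw":1},{"offset":[0,0,-130],"roll":0,"claw":1},{"offset":[0,0,-130],"roll":0,"claw":1}]'
python3 - <<'E'
from h import *
s=ctrl.get_state(); print(s["eef_pos"],s["joints"].round(2)); print("to tray:",tool(np.array([.588,.234,.3])-s["eef_pos"]))
c1,a=snap("scene","s4");c2,b=snap("side","d4"); c3,w=snap("wrist","w4")
u=cv2.resize(a[185:285,260:360],(400,400),interpolation=cv2.INTER_CUBIC);v=cv2.resize(b[180:280,305:405],(400,400),interpolation=cv2.INTER_CUBIC)
cv2.imwrite("pics/j4.png",np.hstack([u,v])[:,:,::-1])
E
```

```text
time_s: 9.9
eef_pos: [0.5851, -0.181, 0.0969]
tool_rot: [0.112, 0.994, 0.0, -0.0]
contact_force: [-0.1, 0.3, -0.2]
finger_gap: 1.003
grasp_force: 0.0
time_s: 10.52
eef_pos: [0.5863, -0.1814, 0.2296]
tool_rot: [0.112, 0.994, -0.0, 0.002]
contact_force: [0.1, -0.1, -0.4]
finger_gap: 1.002
grasp_force: 0.0
[ 0.58627104 -0.1813736   0.22955308] [ 0.05  0.53  0.22  1.67 -0.14  0.95  1.67]
to tray: [ 90.6777858  405.30733141 -70.74241237]
```

View pics/j4.png

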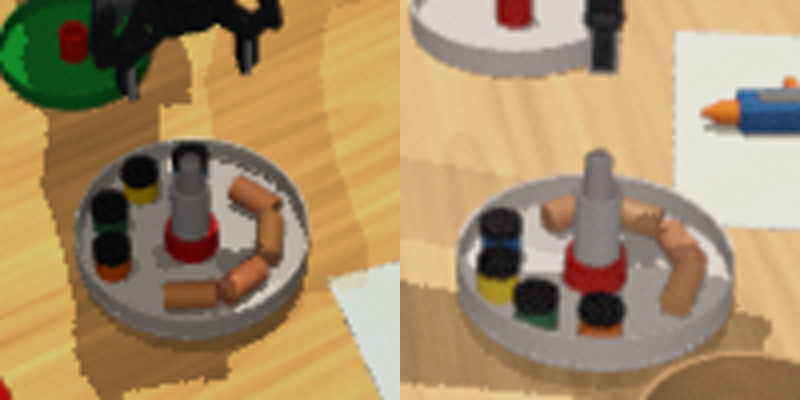

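The spacer stands on the red hub with the column showing out of it, at (190,230) left and (600,230) right, and nothing else has moved. Now to the tray, with the camera over its sleeve.

```bash
python3 -m inch '[{"offset":[3,50,0],"roll":0,"claw":1},{"offset":[5,100,0],"roll":0,"claw":1},{"offset":[8,150,0],"roll":0,"claw":1},{"offset":[10,200,0],"roll":0,"claw":1},{"offset":[13,250,0],"roll":0,"claw":1}]' && python3 -m inch '[{"offset":[2,50,0],"roll":0,"claw":1},{"offset":[5,100,0],"roll":0,"claw":1},{"offset":[8,155,0],"roll":0,"claw":1},{"offset":[8,155,0],"roll":0,"claw":1},{"offset":[8,155,0],"roll":0,"claw":1}]'
python3 - <<'E'
from h import *
c,w=snap("wrist","w5"); s=ctrl.get_state(); print(s["eef_pos"],s["joints"].round(2))
im=w.astype(int); m=((im[:,:,0]>80)&(im[:,:,1]<70)&(im[:,:,2]<70)).astype(np.uint8)
cs,h=cv2.findContours(m,cv2.RETR_CCOMP,cv2.CHAIN_APPROX_NONE)
for i,k in enumerate(cs):
    if len(k)>20:
        (x,y),ax,_=cv2.fitEllipse(k);P=onz(c,x,y,.045); print(h[0][i][3]<0,round(x,1),round(y,1),np.round(ax,1),P.round(4),tool(P-s["eef_pos"]).round(1))
E
```

```text
time_s: 11.3
eef_pos: [0.6281, 0.0671, 0.2259]
tool_rot: [0.112, 0.994, -0.0, -0.001]
contact_force: [0.9, 0.1, -0.4]
finger_gap: 0.999
grasp_force: 0.0
time_s: 11.92
eef_pos: [0.6549, 0.2179, 0.2258]
tool_rot: [0.112, 0.994, -0.001, -0.001]
contact_force: [0.9, -0.2, 0.0]
finger_gap: 1.006
grasp_force: 0.0
[0.65507333 0.21715367 0.22624876] [-0.52  0.66  0.19  1.44 -0.14  1.06  1.04]
True 364.0 345.0 [ 0.  24.5] [0.8563 0.2227 0.045 ] [-195.    50.8  181. ]
True 228.6 318.1 [ 9.7 24.1] [0.7845 0.0766 0.045 ] [-157.7 -107.7  181.3]
True 494.4 289.0 [ 1.2 13. ] [0.8145 0.3798 0.045 ] [-119.   194.5  180.9]
True 513.5 281.6 [ 4.2 13.1] [0.8097 0.4012 0.045 ] [-109.6  214.3  180.9]
True 496.1 282.4 [ 2.3 22.5] [0.8065 0.3822 0.045 ] [-110.7  195.   180.9]
True 512.3 271.7 [ 4.1 13.6] [0.797  0.4006 0.045 ] [-97.3 210.8 180.9]
True 182.2 271.2 [ 9.8 26.6] [0.7152 0.0451 0.045 ] [ -97.2 -153.9  181.4]
True 498.6 253.7 [ 5.6 12.3] [0.7717 0.3874 0.045 ] [-75.6 192.3 180.9]
True 479.8 265.0 [ 5.9 31.3] [0.7808 0.3663 0.045 ] [-89.2 173.8 181. ]
True 474.5 257.2 [ 1.3 10.1] [0.77   0.3615 0.
[... 721 characters left out ...]
] [ 0.585  -0.0507  0.045 ] [   8.2 -276.5  181.6]
True 28.7 147.1 [12.4 50.7] [ 0.5528 -0.0551  0.045 ] [  38.5 -288.   181.7]
True 321.6 117.9 [21.4 23.9] [0.5902 0.232  0.045 ] [ 66.4   0.2 181.3]
True 322.4 116.2 [34.5 36.4] [0.5889 0.2331 0.045 ] [ 67.9   1.  181.3]
False 323.0 115.4 [24.4 25. ] [0.5883 0.2339 0.045 ] [ 68.7   1.6 181.3]
True 559.1 100.5 [  9.1 105.8] [0.6249 0.4536 0.045 ] [ 82.3 223.9 181. ]
False 538.0 103.4 [5.  8.4] [0.623  0.4342 0.045 ] [ 79.7 204.6 181. ]
True 578.5 75.8 [6.5 9.9] [0.6067 0.4713 0.045 ] [104.  237.1 181. ]
True 586.4 37.5 [ 9.6 14.2] [0.5756 0.4781 0.045 ] [135.8 236.8 181. ]
True 592.3 29.2 [ 8.1 15.3] [0.5699 0.4832 0.045 ] [142.5 240.4 181. ]
```

View pics/w5.png

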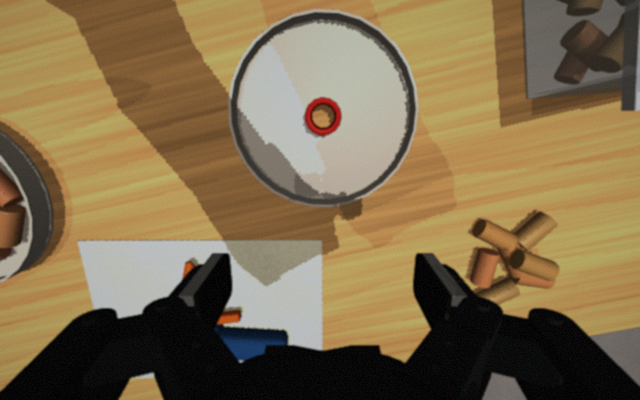

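The tray is clearly visible, with the sleeve's ring at (322.4,116) centred under the camera at x 0.589, y 0.233. That agrees with the triangulation, so I'm going down over it and gripping.

```bash
python3 -m inch '[{"offset":[34,0,0],"roll":0,"claw":1},{"offset":[68,1,0],"roll":0,"claw":1},{"offset":[68,1,50],"roll":0,"claw":1},{"offset":[68,1,100],"roll":0,"claw":1},{"offset":[68,1,140],"roll":0,"claw":1}]' && python3 -m inch '[{"offset":[0,0,25],"roll":0,"claw":1},{"offset":[0,0,42],"roll":0,"claw":1},{"offset":[0,0,49],"roll":0,"claw":1},{"offset":[0,0,49],"roll":0,"claw":1}]' && python3 -m inch '[{"offset":[0,0,0],"roll":0,"claw":-1},{"offset":[0,0,0],"roll":0,"claw":-1},{"offset":[0,0,0],"roll":0,"claw":-1},{"offset":[0,0,0],"roll":0,"claw":-1},{"offset":[0,0,0],"roll":0,"claw":-1}]' 70 && python3 -m inch '[{"offset":[0,0,0],"roll":0,"claw":-1},{"offset":[0,0,0],"roll":0,"claw":-1}]'
```

```text
time_s: 12.6
eef_pos: [0.5889, 0.2329, 0.0854]
tool_rot: [0.113, 0.994, -0.0, -0.0]
contact_force: [0.8, 0.4, 0.3]
finger_gap: 0.995
grasp_force: 0.0
time_s: 13.1
eef_pos: [0.5893, 0.2343, 0.0383]
tool_rot: [0.112, 0.994, 0.0, 0.0]
contact_force: [-0.2, 0.5, 1.0]
finger_gap: 1.001
grasp_force: 0.0
time_s: 13.72
eef_pos: [0.5894, 0.2346, 0.0388]
tool_rot: [0.112, 0.994, 0.0, 0.0]
contact_force: [-3.7, -2.0, 10.6]
finger_gap: 0.394
grasp_force: 70.3
time_s: 13.98
eef_pos: [0.5894, 0.2347, 0.0388]
tool_rot: [0.112, 0.994, 0.0, 0.0]
contact_force: [-1.7, -1.2, 10.7]
finger_gap: 0.395
grasp_force: 70.3
```

```bash
python3 -m inch '[{"offset":[0,0,-15],"roll":0,"claw":-1},{"offset":[0,0,-60],"roll":0,"claw":-1},{"offset":[0,0,-110],"roll":0,"claw":-1},{"offset":[0,0,-160],"roll":0,"claw":-1},{"offset":[0,0,-200],"roll":0,"claw":-1}]' && python3 -m inch '[{"offset":[0,0,-5],"roll":0,"claw":-1},{"offset":[0,0,-5],"roll":0,"claw":-1}]'
python3 - <<'E'
from h import *
s=ctrl.get_state(); c,w=snap("wrist","w6"); P=s["eef_pos"];T=R.from_quat(s["tool_rot"]);Z=T.as_matrix()[:,2];print(P)
im=w.astype(int); m=((im[:,:,0]>70)&(im[:,:,1]<60)&(im[:,:,2]<60)).astype(np.uint8)[200:340,250:400]
cs,h=cv2.findContours(m,cv2.RETR_CCOMP,cv2.CHAIN_APPROX_NONE)
zt=P[2]+.006
for i,k in enumerate(cs):
    if len(k)>25:
        (x,y),ax,_=cv2.fitEllipse(k);x+=250;y+=200;print(h[0][i][3]<0,x,y,ax,cv2.boundingRect(k),(T.inv().apply(onz(c,x,y,zt)-P)*1000).round(1))
cv2.imwrite("pics/c6.png",np.hstack([cv2.resize(w[:,:,::-1],(480,300)),cv2.resize(cv2.imread("pics/w4.png")[100:260,250:410],(300,300),interpolation=cv2.INTER_CUBIC)]))
print(T.inv().apply(np.array([.5852,-.1803,P[2]])-P)*1000)
E
```

```text
time_s: 14.6
eef_pos: [0.5892, 0.2345, 0.2411]
tool_rot: [0.112, 0.994, 0.0, 0.001]
contact_force: [-0.6, -0.3, -1.5]
finger_gap: 0.396
grasp_force: 70.3
time_s: 14.85
eef_pos: [0.5888, 0.2345, 0.2431]
tool_rot: [0.112, 0.994, 0.0, -0.0]
contact_force: [-0.1, 0.2, -2.6]
finger_gap: 0.387
grasp_force: 70.3
[0.58884346 0.23452103 0.24305816]
True 322.34803771972656 268.47398376464844 (74.56273651123047, 103.18611145019531) (34, 15, 77, 101) [ 6.7  0.3 -6. ]
False 342.6172790527344 279.1117935180664 (13.802342414855957, 31.710344314575195) (84, 62, 17, 35) [ 1.6  9.  -6. ]
False 301.83287811279297 278.5310974121094 (13.765030860900879, 33.08915328979492) (44, 62, 16, 37) [ 1.9 -8.6 -6. ]
False 322.1437301635742 258.37789154052734 (6.309451580047607, 18.973405838012695) (63, 55, 20, 8) [11.4  0.2 -6. ]
False 298.35601806640625 229.68827629089355 (5.6662092208862305, 13.763029098510742) (44, 23, 10, 14) [24.4 -9.6 -6. ]
[-8.89018226e+01 -4.05198996e+02 -4.42000652e-02]
```

View pics/c6.png

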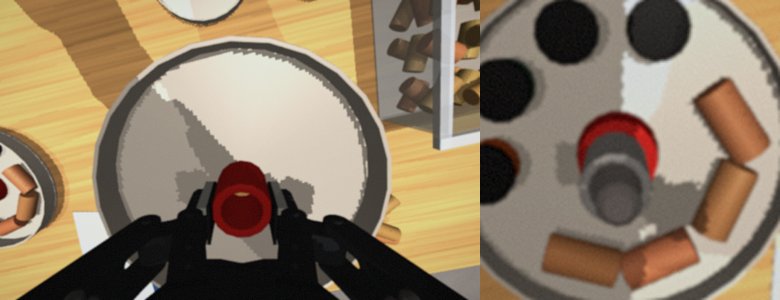

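Run:
```python
from h import *
s=ctrl.get_state(); c=ctrl.calibration("wrist");P=s["eef_pos"];T=R.from_quat(s["tool_rot"]);X,Y,Z=T.as_matrix().T
for dx in(-.002,0,.002): print(dx,[np.round(proj(c,P-Z*h+X*(dx-.018)),1) for h in(.005,.006,.007)])
# column tip in w4: TCP then (.58627,-.18137,.22955), same orientation -> shift camera
d=np.array([.58627,-.18137,.22955])-P; c4=dict(c); c4["eye"]=np.array(c["eye"])+d
print("column",onz(c4,323.1,204,.129))
```

```text
-0.002 [array([321.7, 320.2]), array([321.7, 321.6]), array([321.7, 323. ])]
0 [array([321.7, 316.4]), array([321.7, 317.8]), array([321.7, 319.2])]
0.002 [array([321.7, 312.6]), array([321.7, 314. ]), array([321.7, 315.4])]
column [ 0.58265541 -0.17969767  0.129     ]
```

```bash
python3 -m inch '[{"offset":[-8,-35,0],"roll":0,"claw":-1},{"offset":[-18,-83,0],"roll":0,"claw":-1},{"offset":[-30,-135,0],"roll":0,"claw":-1},{"offset":[-41,-188,0],"roll":0,"claw":-1},{"offset":[-52,-240,0],"roll":0,"claw":-1}]' && python3 -m inch '[{"offset":[-11,-50,0],"roll":0,"claw":-1},{"offset":[-20,-95,0],"roll":0,"claw":-1},{"offset":[-29,-130,0],"roll":0,"claw":-1},{"offset":[-37,-165,0],"roll":0,"claw":-1},{"offset":[-37,-165,0],"roll":0,"claw":-1}]' && python3 -m inch '[{"offset":[0,0,20],"roll":0,"claw":-1},{"offset":[0,0,40],"roll":0,"claw":-1},{"offset":[0,0,60],"roll":0,"claw":-1},{"offset":[0,0,66],"roll":0,"claw":-1},{"offset":[0,0,66],"roll":0,"claw":-1}]'
python3 - <<'E'
from h import *
P=np.mean([ctrl.get_state()["eef_pos"] for _ in range(3)],0); print(P,tool(np.array([.5847,-.1803,P[2]])-P))
c1,a=snap("scene","s7");c2,b=snap("side","d7")
u=cv2.resize(a[185:285,260:360],(400,400),interpolation=cv2.INTER_CUBIC);v=cv2.resize(b[180:280,305:405],(400,400),interpolation=cv2.INTER_CUBIC)
cv2.imwrite("pics/j7.png",np.hstack([u,v])[:,:,::-1])
E
```

```text
time_s: 15.52
eef_pos: [0.5855, -0.0128, 0.2417]
tool_rot: [0.112, 0.994, -0.0, -0.001]
contact_force: [1.2, -0.7, -2.4]
finger_gap: 0.389
grasp_force: 70.3
time_s: 16.15
eef_pos: [0.5844, -0.1832, 0.2416]
tool_rot: [0.114, 0.993, -0.001, -0.001]
contact_force: [-0.2, 0.6, -1.9]
finger_gap: 0.391
grasp_force: 70.3
time_s: 16.77
eef_pos: [0.5854, -0.1797, 0.1766]
tool_rot: [0.112, 0.994, 0.0, -0.0]
contact_force: [0.4, -1.0, -2.0]
finger_gap: 0.392
grasp_force: 70.3
[ 0.58544731 -0.17969583  0.17664566] [ 5.94053330e-01 -7.55377914e-01  5.87244725e-04]
```

Underside is about 8 mm above the column tip and within 1 mm of its axis. Entering slowly while watching the force.

```bash
python3 -m inch '[{"offset":[0,-1,2],"roll":0,"claw":-1},{"offset":[0,-1,5],"roll":0,"claw":-1},{"offset":[0,-1,8],"roll":0,"claw":-1},{"offset":[0,-1,10],"roll":0,"claw":-1},{"offset":[0,-1,12],"roll":0,"claw":-1}]'; python3 -m inch '[{"offset":[0,0,2],"roll":0,"claw":-1},{"offset":[0,0,4],"roll":0,"claw":-1},{"offset":[0,0,6],"roll":0,"claw":-1},{"offset":[0,0,6],"roll":0,"claw":-1}]'
```

```text
time_s: 17.5
eef_pos: [0.5854, -0.1811, 0.1649]
tool_rot: [0.112, 0.994, -0.0, -0.0]
contact_force: [-0.5, -0.7, -1.8]
finger_gap: 0.391
grasp_force: 70.3
time_s: 18.0
eef_pos: [0.5853, -0.1811, 0.1588]
tool_rot: [0.112, 0.994, -0.0, -0.0]
contact_force: [-0.3, -0.2, -2.2]
finger_gap: 0.389
grasp_force: 70.3
```

No contact 10 mm past the tip, so the sleeve is on the column.

```bash
python3 -m inch '[{"offset":[0,0,4],"roll":0,"claw":-1},{"offset":[0,0,8],"roll":0,"claw":-1},{"offset":[0,0,12],"roll":0,"claw":-1},{"offset":[0,0,16],"roll":0,"claw":-1},{"offset":[0,0,16],"roll":0,"claw":-1}]'; python3 -m inch '[{"offset":[0,0,1],"roll":0,"claw":-1},{"offset":[0,0,2],"roll":0,"claw":-1},{"offset":[0,0,3],"roll":0,"claw":-1},{"offset":[0,0,3],"roll":0,"claw":-1}]'
```

```text
time_s: 18.62
eef_pos: [0.5852, -0.181, 0.1426]
tool_rot: [0.112, 0.994, 0.0, -0.0]
contact_force: [0.0, 0.8, -2.0]
finger_gap: 0.387
grasp_force: 70.3
time_s: 19.12
eef_pos: [0.5853, -0.1811, 0.1399]
tool_rot: [0.112, 0.994, -0.0, -0.0]
contact_force: [-1.0, 0.5, -2.2]
finger_gap: 0.388
grasp_force: 70.3
```

```bash
python3 -m inch '[{"offset":[0,0,1],"roll":0,"claw":-1},{"offset":[0,0,1],"roll":0,"claw":-1}]'; python3 -m inch '[{"offset":[0,0,1],"roll":0,"claw":-1},{"offset":[0,0,1],"roll":0,"claw":-1}]'
```

```text
time_s: 19.38
eef_pos: [0.5854, -0.1811, 0.139]
tool_rot: [0.112, 0.994, -0.0, -0.0]
contact_force: [-0.3, 0.4, -1.5]
finger_gap: 0.391
grasp_force: 70.3
time_s: 19.62
eef_pos: [0.5857, -0.1812, 0.1388]
tool_rot: [0.112, 0.994, -0.0, 0.001]
contact_force: [-2.9, 0.5, 11.3]
finger_gap: 0.392
grasp_force: 71.7
```

Landed at 138.8 mm, where 139 mm was expected. Releasing and retreating.

```bash
python3 -m inch '[{"offset":[0,0,0],"roll":0,"claw":0.3},{"offset":[0,0,0],"roll":0,"claw":1},{"offset":[0,0,0],"roll":0,"claw":1},{"offset":[0,0,0],"roll":0,"claw":1},{"offset":[0,0,-4],"roll":0,"claw":1}]' && python3 -m inch '[{"offset":[0,0,-20],"roll":0,"claw":1},{"offset":[0,0,-60],"roll":0,"claw":1},{"offset":[0,0,-110],"roll":0,"claw":1},{"offset":[0,0,-150],"roll":0,"claw":1},{"offset":[0,0,-150],"roll":0,"claw":1}]'
python3 - <<'E'
from h import *
print(ctrl.get_state()["eef_pos"])
c1,a=snap("scene","s8");c2,b=snap("side","d8")
u=cv2.resize(a[100:325,190:490],(400,300),interpolation=cv2.INTER_CUBIC);v=cv2.resize(b[165:285,290:450],(400,300),interpolation=cv2.INTER_CUBIC)
cv2.imwrite("pics/j8.png",np.hstack([u,v])[:,:,::-1])
E
```

```text
time_s: 20.25
eef_pos: [0.5852, -0.181, 0.1419]
tool_rot: [0.112, 0.994, 0.0, -0.0]
contact_force: [0.5, 0.2, 0.5]
finger_gap: 1.002
grasp_force: 0.0
time_s: 20.88
eef_pos: [0.5864, -0.1815, 0.2953]
tool_rot: [0.112, 0.994, -0.0, 0.003]
contact_force: [-0.6, 0.1, -0.4]
finger_gap: 0.999
grasp_force: 0.0
[ 0.58637704 -0.18151665  0.29532402]
```

View pics/j8.png

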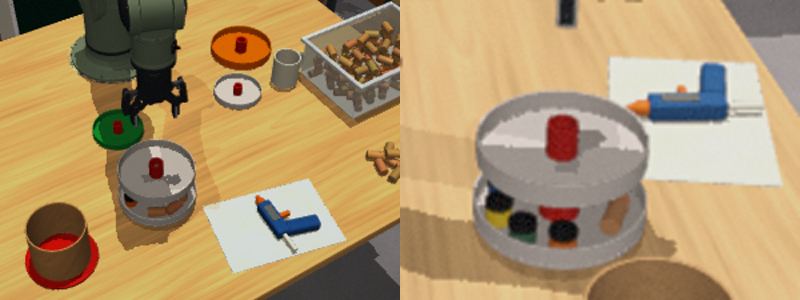

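The tray sits level on the carousel, with its sleeve at (156,168) left and (562,137) right. The gripper is clear, and the mug, glue gun and drum are where they were.

```bash
python3 -c "
from bench import ctrl; print(ctrl.finish_job())"
```

```text
the job is handed in; nothing more can be done
None
```

The carousel is back together: the spacer stands on the red hub and the tray sits level on it, each held until it landed, with the mug, glue gun and drum left where they were; the job was handed in at about 21 s.

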